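# Pin the sliding lid of the scoop box

### The job

Lock the sliding lid of the rosewood scoop box: take the brass pin from its marble rest, put it into the hole in the lid, feel for the hidden hole in the block underneath by sliding the lid along with the pin, and push the pin fully home, upright, with its head flat on the lid. Do it gently, never forcing the pin hard against the box, let go of it, and leave the tea caddy, the whisk holder and the orange jar where they stand.

Things in the scene. Friction and masses are not known exactly. Their poses are not given: they have to be found in the camera images.
- box: Low rosewood box, 305 x 130 mm, 72 mm high, fixed to the shelf. Origin: centre of its underside; x runs along it the way the lid closes, z up. Its side walls stand 6 mm above the lid's top, 106 mm apart. Under the lid it holds a rigid block, flat and solid (but for one hidden hole) under the whole path of the lid's hole. The pin must not bear on box, block or lid with more than 45 N (all contacts added, the catch too).
- hole_zone (a point): Fixed to the box: middle of the stretch of the block's top (55 mm above the shelf, 11 mm under the lid's top) where the hidden hole lies: on the box's centre line, in line with the lid's hole across, but anywhere within 10 mm of this point along the box's x, unmeasured. Hole: 12 mm wide, 43 deep, 2 mm chamfer; 23 mm down a sprung catch rubs on the pin, which takes up to about 8 N.
- lid (a joint): Slide of the lid along the box's x, in m: 0 drawn back, 0.060 at its stop. Starts at 0.002 to 0.022; the two holes line up somewhere between 0.030 and 0.050. Moving it takes about 3 N; it stays where it is left. Lid: wood, 290 x 104 x 10 mm, guided by the box; it cannot lift or turn.
- lid_hole (a point): Centre of the mouth of the lid's hole, in the lid's top face (66 mm above the shelf), moving with the lid; x as the box's x, z up. It goes right through the 10 mm lid, 12 mm wide, mouth chamfered 2 mm. At joint value q it lies 20 mm + q from the box's origin along x.
- pin: Locking pin, 50 to 80 g: brass shank 10 mm thick, 48 long, foot tapered over 3 mm to 6.4, under a round bamboo grip (the head) 22 mm thick, 40 high, with two black bands. Origin: centre of the shank's tip; z along the pin to the head; 88 mm overall. Starts upright in the rest, its head lying on the rest's top.
- pin_seat (a point): Centre of the flat underside of the pin's head, 48 mm above the tip; it lies on the lid's top when the pin is home.
- rest: Block of pale marble, 60 x 60 x 52 mm, fixed to the shelf, with an upright through hole 14 mm wide for the pin at its centre. Origin: centre of its underside, z up.
- caddy: Bystander, loose: round tea caddy, black with a red lid, 67 wide, 67 high (mm). Origin: centre of its underside.
- whisk_holder: Bystander, loose: white porcelain whisk holder, 60 wide, 70 high (mm). Origin: centre of its underside.
- jar: Bystander, loose: squat orange stoneware jar with a black lacquered lid, 94 wide, 95 high (mm). Origin: centre of its underside.

How it is judged (in metres and radians):
On the way:
1. the pin's tip is in the lid's hole, at least 5 mm below its mouth (horizontal distance between pin and lid_hole below 0.004 m and z of pin in the frame of lid_hole below -0.005 m), for 0.1 s.
At the end, for the whole second after the job is handed in: The pin stands upright (within 0.07 rad) and still in the lid's hole (within 3 mm) and through it in the block's hole, the underside of its head no more than 2 mm above the lid, released (z of pin_seat in the frame of lid_hole below 0.002 m and horizontal distance between pin_seat and lid_hole below 0.003 m and horizontal distance between pin and lid_hole below 0.004 m and angle between pin's own z axis and vertical below 0.07 rad and linear speed of pin below 0.02 m/s); the robot touches nothing.
It fails at once if the pin presses on the box, block or lid with more than 45 N in all (contact force between pin and box above 45 N).
It fails at once if a bystander (caddy, whisk holder or jar) is moved more than 25 mm or tipped (distance of any of caddy, whisk_holder, jar from where it was at the start of the episode above 0.025 m or angle between any of caddy, whisk_holder, jar's own z axis and vertical above 0.4 rad).
It also fails if it takes over 58 s, if anything falls off the work surface, if the arm or the gripper's body presses on something with over 40 N, if the wrist force passes 120 N, or if a joint passes its speed limit or range.

### The arm

A 6-joint arm with a two-finger parallel gripper is mounted at the origin on the work surface. World frame = base frame: x ahead of the robot, y to its left, z up, the work surface at z = 0. Lengths are in mm, angles in rad, forces in N, time in s.
With the tool pointing down it reaches from about 275 to 750 mm from the base axis. Payload 10.2 kg.
Tool frame: the origin (TCP) lies midway between the tips of the shut fingers; the grasp point (between the pads) lies grip_depth behind it (grip_depth is the distance from the TCP to the grasp point, in mm); z points along the fingers, y is the line along which they close (so a half turn about z gives the same grasp; the last joint's range is limited). The gripper opens to 85 mm and grips with 20 to 120 N. Pads are 22 mm wide; open, the fingers measure 114 mm over their backs; the gripper's body (76 mm by 85 mm) begins 54 mm behind the grasp point. The pads swing forward as they close: fully open they stand 13 mm farther back than shut.
Start: joints at [0.966, 0.313, 1.498, -0, 1.331, -0.223], TCP at [195.623, 487.199, 231.294] pointing down, gripper open.
Joint ranges: [-2.94, 2.94], [-0.97, 2.17], [0.19, 2.56], [-1.23, 4.37], [0.02, 3.11], [-2.88, 2.88]. Speed limits (rad/s): [2.39, 2.39, 3.01, 3.14, 3.14, 3.14].

### API

Orientations are given as a unit quaternion [w, x, y, z].
In Python, from rig import * gives the robot as it stands.
- The arm moves only by the tool servo_tool, never from a script. Its argument "commands" is a list of rows, each a list of 3 entries, a list of its own where there are three numbers: the gripper command: -1 is fully open, 1 is shut, values between are in proportion, then the shift along the tool's x, y, z in m, then the turn, a rotation vector about the tool's x, y, z in units of 6 degrees (1.0 is 6 degrees). In form: [[grip, [dx, dy, dz], [ax, ay, az]], ...]. A call has 1 to 10 rows; each row shifts and turns the commanded pose from where the row before left it, along the tool's axes as they then stand; what a row does not reach is not made up. A row lasts 1/12 s, in which the tool goes at most 41.7 mm and 7.16 degrees, less where a joint would pass 70% of its speed; a pose out of reach is approached as far as the arm can. A call is refused whole if a number of a shift passes 0.0417 or a number of a turn 1, either way. A call with a gripper value outside its range is refused whole. The fingers move at their own pace and stop on an object; "squeeze" is the grip in N (left out, the last holds). Time passes only in rows, so rows that do not move let the fingers close. It gives the time, the measured TCP pose, the force, the opening and the grip force at its end, in the units of the state.
- sense(): the state, without advancing time (a new reading comes with each control period).
- capture(name): name is "scene" or "top" or "wrist"; returns a dict with "pixels" (384x512x3 uint8, red, green, blue), "z_map" (384x512 float32, mm along the optical axis (not along the pixel's ray), 0 where there is no reading), "fx", "fy", "cx", "cy" (pixels), "distortion" ([k1, k2, p1, p2, k3] as OpenCV has them; the pictures are not rectified), "rvec" (rotation vector, rad) and "tvec" (3), from world to camera coordinates, as OpenCV has them; the wrist camera has in their place "T_tool_cam" (4x4, takes a point from camera to tool coordinates, whose origin is the TCP and whose axes are the flange's). Camera axes: x right, y down, z forward; pixel columns grow to the right and rows downward; lengths in mm; the calibration is good to about 2 mm. A picture is of the moment at which its call begins: read the wrist's pose just before it.
- finish_job(): hands the job in; it is judged then, once.
The state is a dict: "time_s": time; "joints": joint angles; "dq": joint speeds; "tau": joint torques, N m; "eef_pos": TCP position; "ee_rot": TCP orientation; "force": force on the tool from outside, world axes, zero at the start; "wrist_torque": the same for the moment, N m; "grip_width": opening from 0.0 (shut) to 1.0 (fully open); "grip_force": force on a finger pad.
Only numpy, scipy, OpenCV 4.12 (cv2) and the standard library are available. Lean on these libraries where they do the work, as an engineer would, in place of code of your own. Each camera call takes 0.05 s, during which the arm holds its last target. There are 200 camera calls.

## Working session

There is one attempt and no reset: what is moved stays moved. The work goes in short steps, Python scripts to look and compute and a tool call to move; the robot and the scene stay as the last step left them, time stands still between calls to the robot, and variables do not carry over. Pictures are saved under pics/ and viewed, at most 10 in all, crops included, and the job is handed in when it is done.

Besides the shell and the picture viewer there is one more tool, called after "Request:" as name([rows], argument=value, ...), one row to a line, values as JSON. servo_tool: Moves the arm, as the interface text tells. Its arguments: {"type":"object","properties":{"commands":{"type":"array"},"squeeze":{"type":"number"}},"required":["commands"]}

```bash
ls; mkdir -p pics; cat > h.py <<'E'
from rig import *
import numpy as np, cv2
from scipy.spatial.transform import Rotation as R
def cam(name):
    s=sense(); c=capture(name)
    K=np.array([[c['fx'],0,c['cx']],[0,c['fy'],c['cy']],[0,0,1.]])
    if name=='wrist':
        q=s['ee_rot']; T=np.eye(4); T[:3,:3]=R.from_quat([q[1],q[2],q[3],q[0]]).as_matrix(); T[:3,3]=s['eef_pos']
        M=T@np.array(c['T_tool_cam'])
    else:
        M=np.eye(4); Rm=cv2.Rodrigues(np.array(c['rvec'],float))[0]
        M[:3,:3]=Rm.T; M[:3,3]=-Rm.T@np.array(c['tvec'],float).ravel()
    return dict(im=c['pixels'],z=c['z_map'],K=K,D=np.array(c['distortion'],float),M=M,s=s)
def rays(c,uv):
    n=cv2.undistortPoints(np.array(uv,float).reshape(-1,1,2),c['K'],c['D']).reshape(-1,2)
    return np.c_[n,np.ones(len(n))]@c['M'][:3,:3].T
def plane(c,uv,h):
    d=rays(c,uv); o=c['M'][:3,3]
    return o+d*((h-o[2])/d[:,2])[:,None]
def cloud(c,step=1):
    v,u=np.mgrid[0:384:step,0:512:step]; z=c['z'][::step,::step].ravel()
    d=rays(c,np.c_[u.ravel(),v.ravel()])
    return (c['M'][:3,3]+d*z[:,None]).reshape(v.shape+(3,))
def save(c,n): cv2.imwrite(f'pics/{n}.png',cv2.cvtColor(c['im'],cv2.COLOR_RGB2BGR))
E
python3 - <<'E'
from h import *
a=cam('top');b=cam('scene')
cv2.imwrite('pics/a.png',cv2.cvtColor(np.vstack([a['im'],b['im']]),cv2.COLOR_RGB2BGR)[:, :][:, :] if 0 else cv2.resize(cv2.cvtColor(np.hstack([a['im'],b['im']]),cv2.COLOR_RGB2BGR),(800,300)))
save(a,'top')
s=sense();print(s)
print(a['M'],b['M'])
E
```

```text
pics
{'time_s': 0.1, 'joints': array([ 9.65624495e-01,  3.13386905e-01,  1.49834863e+00, -1.39531283e-06,
        1.33100733e+00, -2.23329458e-01]), 'dq': array([ 0.00012186, -0.00083027, -0.00156738, -0.00047659,  0.00120471,
        0.00148331]), 'tau': array([ 3.55579759e-03, -4.12895072e+01, -2.60142034e+01, -1.63087075e-04,
        3.00764012e-03,  1.15894724e-05]), 'eef_pos': array([195.4758553 , 487.00684287, 230.80065896]), 'ee_rot': array([-2.30861818e-04,  1.89763229e-01,  9.81829713e-01, -5.26734322e-04]), 'force': array([ 0.48344893, -0.4517755 , -0.35053229]), 'wrist_torque': array([-0.01965804, -0.02420734, -0.03116717]), 'grip_force': 0.0, 'grip_width': 1.0025049609741117}
[[ 1.32893670e-02 -9.99104881e-01  4.01600449e-02  5.01417148e+02]
 [-9.99910960e-01 -1.32300206e-02  1.74316607e-03  1.17218846e+02]
 [-1.21028751e-03 -4.01796347e-02 -9.99191739e-01  8.41207979e+02]
 [ 0.00000000e+00  0.00000000e+00  0.00000000e+00  1.00000000e+00]] [[-8.36335017e-01  3.92179663e-01 -3.83065074e-01  8.39123428e+02]
 [ 5.48114624e-01  6.11790617e-01 -5.70335515e-01  5.67963375e+02]
 [ 1.06816280e-02 -6.86955132e-01 -7.26621325e-01  6.65701285e+02]
 [ 0.00000000e+00  0.00000000e+00  0.00000000e+00  1.00000000e+00]]
```

View pics/top.png

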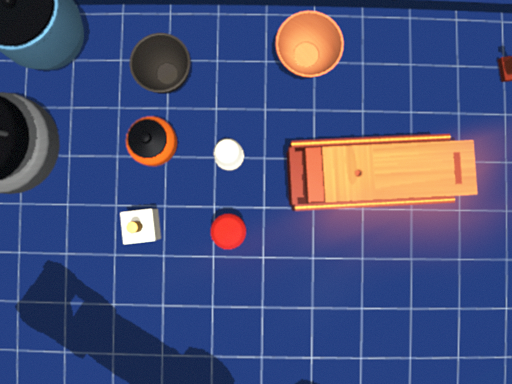

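View pics/a.png

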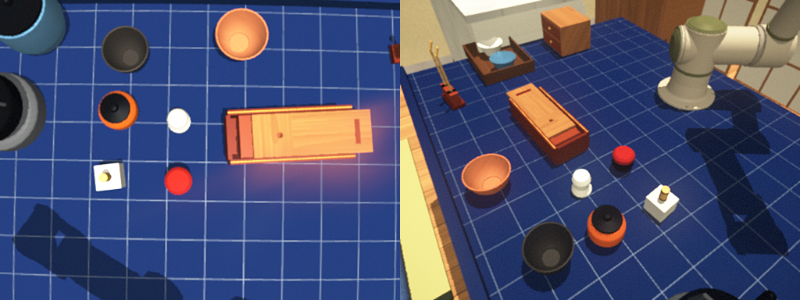

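The top view shows the pin head at about (135,227), the lid hole at (359,173), and the box from (290,~172) to (455,~172), with the lid closing toward the left (+y world).

```bash
python3 - <<'E'
import rig; print([n for n in dir(rig) if n[0]!='_'], getattr(rig,'grip_depth',None))
from h import *
a=cam('top'); P=cloud(a); im=a['im'].astype(int); hsv=cv2.cvtColor(a['im'],cv2.COLOR_RGB2HSV)
# hole: dark blob near 359,173
g=cv2.cvtColor(a['im'],cv2.COLOR_RGB2GRAY)
w=g[160:186,346:372]; print(w[4:22:2,4:22:2])
m=w<np.median(w)*.8; v,u=np.nonzero(m); print(m.sum(),u.mean()+346,v.mean()+160)
hu=(u.mean()+346,v.mean()+160); print('hole',plane(a,[hu],66))
# pin head: points z>80 in window
def zs(x0,x1,y0,y1,lo,hi):
    Q=P[y0:y1,x0:x1].reshape(-1,3); Q=Q[(Q[:,2]>lo)&(Q[:,2]<hi)]; return Q
Q=zs(115,165,200,250,84,110); print('pin',len(Q),Q.mean(0),Q.min(0),Q.max(0))
Q=zs(110,170,200,250,46,58); print('rest',len(Q),Q.min(0),Q.max(0),cv2.minAreaRect(Q[:,:2].astype(np.float32)))
# lid top
Q=zs(310,490,125,220,62,69.5); print('lid',len(Q),cv2.minAreaRect(Q[:,:2].astype(np.float32)),np.median(Q[:,2]))
Q=zs(280,490,125,220,40,80); print('box+lid',cv2.minAreaRect(Q[:,:2].astype(np.float32)))
for n,r in dict(jar=(120,182,110,170,85,105),wh=(210,248,135,175,60,80),cad=(205,250,210,255,60,75)).items():
    Q=zs(*r);print(n,len(Q),(Q.min(0)+Q.max(0))/2)
E
```

```text
['PlanningError', 'capture', 'finish_job', 'grip_depth', 'sense'] 18.700000000000003
[[191 194 191 198 204 202 203 200 201]
 [190 195 191 197 205 201 203 200 199]
 [192 195 191 193 199 199 203 201 199]
 [192 194 187 170 149 159 196 200 198]
 [192 195 177 159 155 107 180 199 199]
 [192 193 183 159 132 108 186 199 198]
 [190 194 193 173 159 179 200 199 199]
 [189 196 195 198 205 202 200 198 200]
 [190 194 194 200 204 202 200 198 199]]
25 358.92 172.8
hole [[566.78444233 -74.63988422  66.        ]]
pin 116 [461.57712554 340.68063587  90.94305452] [450.26885611 331.29479794  85.76723984] [472.01823256 351.36242656  94.15138004]
rest 836 [428.3640731  309.01035859  46.19477774] [493.92252163 374.4600811   57.64768165] ((461.16558837890625, 341.4305419921875), (60.39925003051758, 59.804386138916016), 7.09402322769165)
lid 8468 ((572.533935546875, -142.0126190185547), (130.60215759277344, 313.7074279785156), 3.558727502822876) 65.16516405687543
box+lid ((571.26123046875, -122.23046875), (130.73269653320312, 353.8646545410156), 3.587062120437622)
jar 88 [624.78010009 321.75544681  90.61948491]
wh 475 [604.91075357 172.74077102  66.07823426]
cad 851 [455.92464763 168.59419596  64.76093803]
```

Request:
servo_tool([
  [-1, [0, 0, 0], [0, 0, -0.846]],
  [-1, [0, 0, 0], [0, 0, -0.846]],
  [-1, [0, 0, 0], [0, 0, -0.846]],
  [-1, [0, 0, 0], [0, 0, -0.846]],
  [-1, [0, 0, 0], [0, 0, -0.846]],
])

```text
time_s: 0.57
eef_pos: [195.6, 487.1, 231.0]
ee_rot: [-0.0, -0.033, 0.999, -0.0]
force: [0.2, 0.4, -0.5]
grip_width: 1.002
grip_force: 0.0
```

Request:
servo_tool([
  [-1, [-0.0257, -0.0162, 0], [0, 0, 0]],
  [-1, [-0.0257, -0.0162, 0], [0, 0, 0]],
  [-1, [-0.0257, -0.0162, 0], [0, 0, 0]],
  [-1, [-0.0257, -0.0162, 0], [0, 0, 0]],
  [-1, [-0.0257, -0.0162, 0], [0, 0, 0]],
  [-1, [-0.0257, -0.0162, 0], [0, 0, 0]],
  [-1, [-0.0257, -0.0162, 0], [0, 0, 0]],
  [-1, [-0.0257, -0.0162, 0], [0, 0, 0]],
  [-1, [-0.0257, -0.0162, 0], [0, 0, 0]],
  [-1, [-0.0257, -0.0162, 0], [0, 0, 0]],
])

```text
time_s: 1.4
eef_pos: [463.2, 340.2, 231.1]
ee_rot: [-0.0, -0.031, 1.0, -0.0]
force: [0.8, 1.0, -0.2]
grip_width: 0.999
grip_force: 0.0
```

```bash
cat >> h.py <<'E'
def tool(s=None):
    s=s or sense(); q=s['ee_rot']; return R.from_quat([q[1],q[2],q[3],q[0]]).as_matrix(), np.array(s['eef_pos'])
def go(target,s=None):
    M,p=tool(s); return np.round(M.T@(np.array(target)-p),1)
E
python3 - <<'E'
from h import *
c=cam('wrist');save(c,'w1')
M,p=tool(c['s']);print(p,M.round(4), go([461.5,341,150]))
P=cloud(c);
Q=P.reshape(-1,3);Q=Q[(abs(Q[:,0]-461)<40)&(abs(Q[:,1]-341)<40)]
H=Q[(Q[:,2]>84)&(Q[:,2]<105)];print(len(H),H.min(0),H.max(0),np.median(H,0))
T=Q[(Q[:,2]>46)&(Q[:,2]<57)];print(cv2.minAreaRect(T[:,:2].astype(np.float32)),np.median(T,0))
E
```

```text
[463.16303954 340.23353886 231.08722846] [[-9.981e-01 -6.100e-02 -5.000e-04]
 [-6.100e-02  9.981e-01 -1.000e-04]
 [ 5.000e-04 -1.000e-04 -1.000e+00]] [ 5.6  4.  80.6]
330 [450.21203314 329.71725541  84.03391978] [471.52417175 350.66605964  93.20302886] [459.91944411 340.20470918  91.15744798]
((461.51678466796875, 340.2067565917969), (60.44590759277344, 60.086124420166016), 7.400895118713379) [455.44311686 339.79697981  51.30656498]
```

View pics/w1.png

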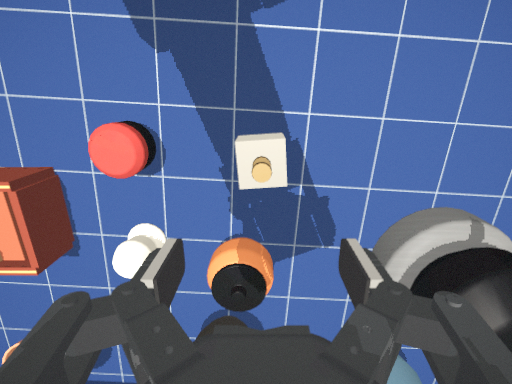

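The wrist view shows the pin head at (262,172) on the pale rest at (262,160), clear of jar and caddy. Descending to grasp.

Request:
servo_tool([
  [-1, [0.0059, 0.0032, 0.02], [0, 0, 0]],
  [-1, [0, 0, 0.03], [0, 0, 0]],
  [-1, [0, 0, 0.03], [0, 0, 0]],
  [-1, [0, 0, 0.03], [0, 0, 0]],
  [-1, [0, 0, 0.025], [0, 0, 0]],
  [-1, [0, 0, 0.02], [0, 0, 0]],
  [-1, [0, 0, 0.0155], [0, 0, 0]],
  [-1, [0, 0, 0], [0, 0, 0]],
  [-1, [0, 0, 0], [0, 0, 0]],
])

```text
time_s: 2.2
eef_pos: [455.7, 344.0, 60.6]
ee_rot: [-0.001, -0.031, 1.0, -0.0]
force: [0.6, 0.5, 0.4]
grip_width: 0.998
grip_force: 0.0
```

Request:
servo_tool([
  [1, [0, 0, 0], [0, 0, 0]],
  [1, [0, 0, 0], [0, 0, 0]],
  [1, [0, 0, 0], [0, 0, 0]],
  [1, [0, 0, 0], [0, 0, 0]],
  [1, [0, 0, 0], [0, 0, 0]],
  [1, [0, 0, 0], [0, 0, 0]],
  [1, [0, 0, 0], [0, 0, 0]],
  [1, [0, 0, 0], [0, 0, 0]],
  [1, [0, 0, 0], [0, 0, 0]],
  [1, [0, 0, 0], [0, 0, 0]],
], squeeze=50)

```text
time_s: 3.03
eef_pos: [456.3, 342.8, 61.6]
ee_rot: [0.0, -0.031, 1.0, -0.001]
force: [-1.5, -9.7, 7.3]
grip_width: 0.242
grip_force: 48.9
```

Request:
servo_tool([
  [0, [0, 0, 0], [0, 0, 0]],
  [0, [0, 0, 0], [0, 0, 0]],
  [0, [0, 0, 0], [0, 0, 0]],
  [0, [0, 0, 0], [0, 0, 0]],
])

```text
time_s: 3.37
eef_pos: [455.9, 344.2, 60.7]
ee_rot: [-0.0, -0.031, 1.0, 0.0]
force: [-0.3, 0.2, 0.1]
grip_width: 0.498
grip_force: 0.0
```

```bash
python3 - <<'E'
from h import *
for _ in range(2):
    c=cam('wrist'); print(tool(c['s'])[1],c['s']['force'],go([461.2,340.2,60]))
P=cloud(c).reshape(-1,3);Q=P[(abs(P[:,0]-461)<25)&(abs(P[:,1]-341)<20)]
H=Q[(Q[:,2]>84)&(Q[:,2]<105)];print(len(H),H.min(0),H.max(0),np.median(H,0))
save(c,'w2')
E
```

```text
[455.8953059  344.19222408  60.74936671] [-0.26701505  0.24479054  0.10707993] [-5.  -4.3  0.7]
[455.91108687 344.17950766  60.74592506] [0.16907464 0.01181244 1.09174479] [-5.  -4.3  0.7]
2057 [445.98798598 321.00045041  84.02334201] [471.53653325 353.24966935 104.11781583] [457.66858819 339.31184818  91.16128979]
```

View pics/w2.png

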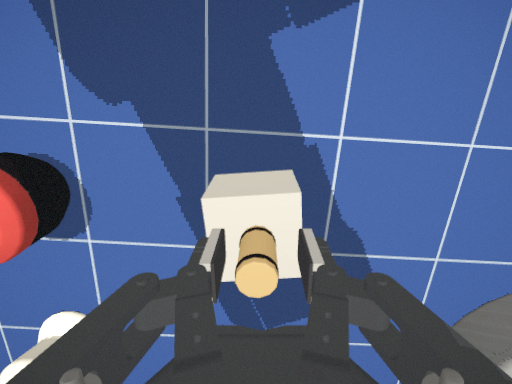

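The wrist view shows the head (257,275) between the pads, a few mm off centre; I correct and grip.

Request:
servo_tool([
  [0, [-0.005, -0.0043, 0], [0, 0, 0]],
  [0, [0, 0, 0], [0, 0, 0]],
  [0, [0, 0, 0], [0, 0, 0]],
  [1, [0, 0, 0], [0, 0, 0]],
  [1, [0, 0, 0], [0, 0, 0]],
  [1, [0, 0, 0], [0, 0, 0]],
  [1, [0, 0, 0], [0, 0, 0]],
  [1, [0, 0, 0], [0, 0, 0]],
  [1, [0, 0, 0], [0, 0, 0]],
], squeeze=50)

```text
time_s: 4.22
eef_pos: [461.3, 340.1, 60.9]
ee_rot: [0.0, -0.031, 1.0, 0.0]
force: [0.1, -0.6, 3.1]
grip_width: 0.241
grip_force: 48.9
```

Request:
servo_tool([
  [1, [0, 0, -0.01], [0, 0, 0]],
  [1, [0, 0, -0.02], [0, 0, 0]],
  [1, [0, 0, -0.03], [0, 0, 0]],
  [1, [0, 0, -0.03], [0, 0, 0]],
  [1, [0, 0, -0.03], [0, 0, 0]],
  [1, [0, 0, 0], [0, 0, 0]],
])

```text
time_s: 4.72
eef_pos: [463.1, 341.1, 187.4]
ee_rot: [0.005, -0.031, 1.0, 0.002]
force: [0.8, 0.2, -0.4]
grip_width: 0.242
grip_force: 48.9
```

Request:
servo_tool([
  [1, [-0.0079, -0.0282, 0], [0, 0, 0]],
  [1, [-0.0079, -0.0282, 0], [0, 0, 0]],
  [1, [-0.0079, -0.0282, 0], [0, 0, 0]],
  [1, [-0.0079, -0.0282, 0], [0, 0, 0]],
  [1, [-0.0079, -0.0282, 0], [0, 0, 0]],
  [1, [-0.0079, -0.0282, 0], [0, 0, 0]],
  [1, [-0.0079, -0.0282, 0], [0, 0, 0]],
  [1, [-0.0079, -0.0282, 0], [0, 0, 0]],
  [1, [-0.0079, -0.0282, 0], [0, 0, 0]],
])

```text
time_s: 5.47
eef_pos: [547.8, 89.7, 180.9]
ee_rot: [-0.0, -0.031, 1.0, 0.0]
force: [-0.4, -0.0, -1.5]
grip_width: 0.246
grip_force: 49.0
```

Request:
servo_tool([
  [1, [-0.0079, -0.0282, 0], [0, 0, 0]],
  [1, [-0.0079, -0.0282, 0], [0, 0, 0]],
  [1, [-0.0079, -0.0282, 0], [0, 0, 0]],
  [1, [-0.0079, -0.0282, 0], [0, 0, 0]],
  [1, [-0.0079, -0.0282, 0], [0, 0, 0]],
  [1, [-0.0079, -0.0282, 0], [0, 0, 0]],
  [1, [0, 0, 0], [0, 0, 0]],
  [1, [0, 0, 0], [0, 0, 0]],
  [1, [0, 0, 0], [0, 0, 0]],
])

```text
time_s: 6.22
eef_pos: [605.0, -74.3, 180.7]
ee_rot: [-0.0, -0.031, 1.0, 0.0]
force: [0.2, 1.0, -0.2]
grip_width: 0.245
grip_force: 49.1
```

```bash
python3 - <<'E'
from h import *
c=cam('wrist');save(c,'w3'); M,p=tool(c['s']);print(p,c['s']['force'])
h=np.array([566.8,-74.6,66])
Mi=np.linalg.inv(c['M']);r=cv2.Rodrigues(Mi[:3,:3])[0]
print(cv2.projectPoints(np.array([h,[p[0],p[1],p[2]-57]]),r,Mi[:3,3],c['K'],c['D'])[0].ravel())
E
```

```text
[605.02985144 -74.31106051 180.67323522] [ 0.24381631  0.99206207 -0.2271876 ]
[263.44675589 143.43659321 261.25870438 203.77545433]
```

View pics/w3.png

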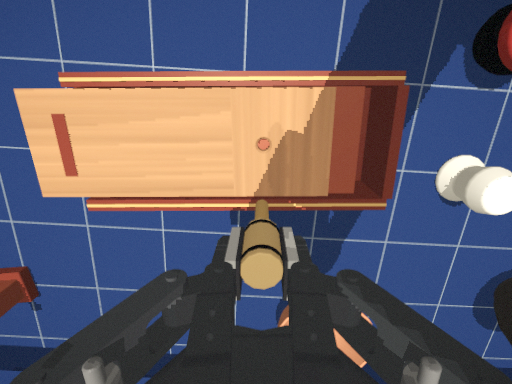

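The wrist view shows the lid hole at (263,144) and the pin tip at (262,204), as predicted; measuring the hole precisely.

```bash
python3 - <<'E'
from h import *
c=cam('wrist')
im=c['im'].astype(float)
w=im[130:158,249:278]; 
gr=w[...,1]; bg=np.median(gr)
m=(gr<bg*.8).astype(np.uint8)
n,l,st,ce=cv2.connectedComponentsWithStats(m)
i=1+np.argmin(np.hypot(*(ce[1:]-[14,14]).T)); print(bg,st[i],ce[i])
uv=ce[i]+[249,130]; ct=cv2.findContours((l==i).astype(np.uint8),0,cv2.CHAIN_APPROX_NONE)[0][0]
e=cv2.fitEllipse(ct);print(e,plane(c,[uv],66),plane(c,[np.array(e[0])+[249,130]],66))
for r in m[4:26]: print(''.join('.#'[k] for k in r))
# shank
y=c['im'][192:225,245:280].astype(int)
for k in range(0,33,2): print(192+k,y[k,5:30,0])
E
```

```text
185.0 [  7   7  14  14 148] [13.56081081 13.59459459]
((13.495621681213379, 13.641549110412598), (12.686474800109863, 13.33477783203125), 73.33993530273438) [[567.05842774 -75.10139924  66.        ]] [[567.10687649 -75.1603665   66.        ]]
.............................
.............................
.............................
.............###.............
..........########...........
.........#########...........
........############.........
........#############........
.......##############........
.......##############........
.......##############.......#
........#############.......#
........#############.......#
.......#.###########........#
.......#.##########.........#
..........########..........#
............####..........###
..........................###
..........................###
..........................###
.......................######
.......................######
192 [245 245 247 248 249 237 167 169 169 169 170 171 171 172 174 174 172 169
 169 169 169 163 160 160 161]
194 [245 245 246 238 171 172 171 171 169 169 170 171 173 173 174 173 173 172
 168 170 169 
[... 921 characters left out ...]
 155 154 155 152 150 146 140
 106  37  29  26  31  36  33]
214 [ 39  31  32  31  70 124 146 149 151 151 154 155 154 155 151 151 149 144
 125  37  36  36  32  37  33]
216 [ 30  34  35  38  72 128 148 151 151 154 157 154 153 154 153 150 148 146
 125  33  34  35  34  42  37]
218 [ 33  40  36  29  82 144 150 154 161 163 154 150 146 149 145 140 148 150
 135  48  34  29  35  34  37]
220 [ 49  85 105 113 135  85  78  22   5   0  11  15  18  23  20  18  32  74
 126 143 119  53  44  39  39]
222 [110  76  22   8  27  50  63  99 119 125 139 135 113 101 101  92  87  76
  68  43   4  40  85  87  55]
224 [ 53  96 103 129 161 159 162 162 162 161 160 163 161 162 162 162 162 162
 160 157 133  88  29  24  65]
```

Request:
servo_tool([
  [1, [0.013, 0.0005, 0], [0, 0, 0]],
  [1, [0.013, 0.0005, 0], [0, 0, 0]],
  [1, [0.0119, 0.0005, 0.01], [0, 0, 0]],
  [1, [0, 0, 0.02], [0, 0, 0]],
  [1, [0, 0, 0.015], [0, 0, 0]],
  [1, [0, 0, 0.0067], [0, 0, 0]],
  [1, [0, 0, 0], [0, 0, 0]],
  [1, [0, 0, 0], [0, 0, 0]],
  [1, [0, 0, 0], [0, 0, 0]],
])

```text
time_s: 7.07
eef_pos: [568.0, -75.6, 130.2]
ee_rot: [0.001, -0.031, 1.0, -0.0]
force: [-0.3, -0.5, -0.8]
grip_width: 0.243
grip_force: 49.1
```

```bash
python3 - <<'E'
from h import *
c=cam('wrist');save(c,'w4'); M,p=tool(c['s']);print(p,c['s']['force'],go([567.1,-75.1,128]),M.round(4)[:,2])
E
```

```text
[567.95931313 -75.60103946 130.16418496] [-0.34476954 -0.53650852 -0.83468928] [0.8 0.6 2.2] [ 1.6e-03 -6.0e-04 -1.0e+00]
```

View pics/w4.png

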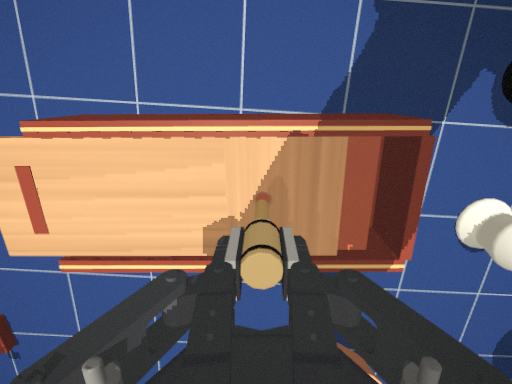

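The view shows the pin tip just over the lid hole at (262,198), well in line. Lowering.

Request:
servo_tool([
  [1, [0.0008, 0.0006, 0.002], [0, 0, 0]],
  [1, [0, 0, 0.003], [0, 0, 0]],
  [1, [0, 0, 0.003], [0, 0, 0]],
  [1, [0, 0, 0.002], [0, 0, 0]],
  [1, [0, 0, 0.001], [0, 0, 0]],
  [1, [0, 0, 0], [0, 0, 0]],
])

```text
time_s: 7.62
eef_pos: [566.7, -75.2, 117.9]
ee_rot: [0.0, -0.031, 1.0, 0.0]
force: [0.9, -0.3, -1.2]
grip_width: 0.243
grip_force: 49.0
```

Request:
servo_tool([
  [1, [0, 0, 0.001], [0, 0, 0]],
  [1, [0, 0, 0.001], [0, 0, 0]],
  [1, [0, 0, 0.001], [0, 0, 0]],
  [1, [0, 0, 0], [0, 0, 0]],
])

```text
time_s: 7.95
eef_pos: [566.7, -75.2, 115.0]
ee_rot: [0.0, -0.031, 1.0, -0.0]
force: [1.8, 0.4, -1.0]
grip_width: 0.241
grip_force: 49.0
```

Request:
servo_tool([
  [1, [0, 0, 0.0008], [0, 0, 0]],
  [1, [0, 0, 0.0007], [0, 0, 0]],
  [1, [0, 0, 0.0005], [0, 0, 0]],
  [1, [0, 0, 0], [0, 0, 0]],
])

```text
time_s: 8.28
eef_pos: [566.7, -75.2, 113.1]
ee_rot: [0.0, -0.031, 1.0, -0.0]
force: [2.1, 0.5, -0.0]
grip_width: 0.24
grip_force: 49.0
```

Request:
servo_tool([
  [1, [0, 0, 0.0005], [0, 0, 0]],
  [1, [0, 0, 0.0005], [0, 0, 0]],
  [1, [0, 0, 0], [0, 0, 0]],
])

```text
time_s: 8.53
eef_pos: [566.7, -75.2, 112.1]
ee_rot: [0.0, -0.031, 1.0, -0.0]
force: [2.4, 0.2, 0.4]
grip_width: 0.239
grip_force: 49.0
```

Request:
servo_tool([
  [1, [0, 0, 0.0005], [0, 0, 0]],
  [1, [0, 0, 0], [0, 0, 0]],
])

```text
time_s: 8.7
eef_pos: [566.7, -75.2, 111.9]
ee_rot: [0.0, -0.031, 1.0, -0.0]
force: [1.6, -0.2, 3.0]
grip_width: 0.239
grip_force: 49.4
```

Request:
servo_tool([
  [1, [0, 0, 0.0005], [0, 0, 0]],
  [1, [0, 0, 0], [0, 0, 0]],
])

```text
time_s: 8.87
eef_pos: [566.9, -75.2, 111.8]
ee_rot: [0.0, -0.031, 1.0, -0.0]
force: [0.8, 1.8, 5.8]
grip_width: 0.246
grip_force: 49.7
```

Request:
servo_tool([
  [1, [0, 0.001, 0], [0, 0, 0]],
  [1, [0, 0.0015, 0], [0, 0, 0]],
  [1, [0, 0.0015, 0], [0, 0, 0]],
  [1, [0, 0.0015, 0], [0, 0, 0]],
  [1, [0, 0.0015, 0], [0, 0, 0]],
])

```text
time_s: 9.28
eef_pos: [566.7, -69.6, 111.8]
ee_rot: [0.001, -0.031, 1.0, -0.002]
force: [1.3, -6.1, 4.4]
grip_width: 0.244
grip_force: 49.6
```

Request:
servo_tool([
  [1, [0, 0.0015, 0], [0, 0, 0]],
  [1, [0, 0.0015, 0], [0, 0, 0]],
  [1, [0, 0.0015, 0], [0, 0, 0]],
  [1, [0, 0.0015, 0], [0, 0, 0]],
  [1, [0, 0.0015, 0], [0, 0, 0]],
])

```text
time_s: 9.7
eef_pos: [566.2, -62.1, 111.8]
ee_rot: [0.001, -0.031, 1.0, -0.002]
force: [1.0, -5.8, 5.3]
grip_width: 0.244
grip_force: 49.6
```

Request:
servo_tool([
  [1, [0, 0.0015, 0], [0, 0, 0]],
  [1, [0, 0.0015, 0], [0, 0, 0]],
  [1, [0, 0.0015, 0], [0, 0, 0]],
  [1, [0, 0.0015, 0], [0, 0, 0]],
  [1, [0, 0.0015, 0], [0, 0, 0]],
  [1, [0, 0.0015, 0], [0, 0, 0]],
])

```text
time_s: 10.2
eef_pos: [565.4, -52.0, 111.3]
ee_rot: [0.0, -0.03, 1.0, -0.0]
force: [2.8, -3.1, 1.7]
grip_width: 0.242
grip_force: 49.3
```

Request:
servo_tool([
  [1, [0, 0.001, 0], [0, 0, 0]],
  [1, [0, 0.001, 0], [0, 0, 0]],
  [1, [0, 0.001, 0], [0, 0, 0]],
])

```text
time_s: 10.45
eef_pos: [565.1, -48.7, 111.1]
ee_rot: [0.0, -0.031, 1.0, -0.0]
force: [3.4, -5.2, 2.0]
grip_width: 0.241
grip_force: 49.2
```

Request:
servo_tool([
  [1, [0, 0, 0.0007], [0, 0, 0]],
  [1, [0, 0, 0.0007], [0, 0, 0]],
  [1, [0, 0, 0], [0, 0, 0]],
])

```text
time_s: 10.7
eef_pos: [565.2, -48.9, 110.1]
ee_rot: [0.0, -0.031, 1.0, -0.0]
force: [3.2, -3.5, 5.0]
grip_width: 0.242
grip_force: 49.6
```

Request:
servo_tool([
  [1, [0, 0.0007, 0], [0, 0, 0]],
  [1, [0, 0.0007, 0], [0, 0, 0]],
  [1, [0, 0, 0], [0, 0, 0]],
])

```text
time_s: 10.95
eef_pos: [565.2, -48.4, 110.1]
ee_rot: [0.0, -0.031, 1.0, -0.001]
force: [2.5, -7.7, 4.6]
grip_width: 0.241
grip_force: 49.7
```

Request:
servo_tool([
  [1, [0, -0.001, 0], [0, 0, 0]],
  [1, [0, -0.001, 0], [0, 0, 0]],
  [1, [0, -0.001, 0], [0, 0, 0]],
  [1, [0, 0, 0], [0, 0, 0]],
])

```text
time_s: 11.28
eef_pos: [565.0, -50.1, 109.5]
ee_rot: [-0.0, -0.031, 1.0, 0.0]
force: [2.3, -0.7, 3.3]
grip_width: 0.238
grip_force: 49.3
```

Request:
servo_tool([
  [1, [-0.0005, 0, 0.0005], [0, 0, 0]],
  [1, [0, -0.0005, 0.0005], [0, 0, 0]],
  [1, [0, 0, 0], [0, 0, 0]],
])

```text
time_s: 11.53
eef_pos: [565.4, -50.6, 108.3]
ee_rot: [-0.0, -0.031, 1.0, 0.0]
force: [2.1, -0.3, 1.2]
grip_width: 0.24
grip_force: 49.4
```

Dropping freely, so the pin is in the hidden hole. Continue down in small steps.

Request:
servo_tool([
  [1, [0, 0, 0.001], [0, 0, 0]],
  [1, [0, 0, 0.001], [0, 0, 0]],
  [1, [0, 0, 0], [0, 0, 0]],
])

```text
time_s: 11.78
eef_pos: [565.5, -50.7, 106.4]
ee_rot: [-0.0, -0.031, 1.0, 0.0]
force: [3.0, -0.8, 1.0]
grip_width: 0.242
grip_force: 49.4
```

Request:
servo_tool([
  [1, [0, 0, 0.001], [0, 0, 0]],
  [1, [0, 0, 0.001], [0, 0, 0]],
  [1, [0, 0, 0], [0, 0, 0]],
])

```text
time_s: 12.03
eef_pos: [565.6, -50.8, 104.5]
ee_rot: [-0.0, -0.031, 1.0, 0.0]
force: [2.5, 0.4, 1.0]
grip_width: 0.241
grip_force: 49.4
```

Request:
servo_tool([
  [1, [0, 0, 0.0015], [0, 0, 0]],
  [1, [0, 0, 0.0015], [0, 0, 0]],
  [1, [0, 0, 0.0015], [0, 0, 0]],
  [1, [0, 0, 0.0015], [0, 0, 0]],
  [1, [0, 0, 0], [0, 0, 0]],
])

```text
time_s: 12.45
eef_pos: [565.6, -50.8, 98.4]
ee_rot: [-0.0, -0.031, 1.0, 0.0]
force: [2.3, -0.1, 0.6]
grip_width: 0.24
grip_force: 49.4
```

Request:
servo_tool([
  [1, [0, 0, 0.0015], [0, 0, 0]],
  [1, [0, 0, 0.0015], [0, 0, 0]],
  [1, [0, 0, 0.0015], [0, 0, 0]],
  [1, [0, 0, 0.0015], [0, 0, 0]],
  [1, [0, 0, 0], [0, 0, 0]],
])

```text
time_s: 12.87
eef_pos: [565.6, -50.8, 92.4]
ee_rot: [-0.0, -0.031, 1.0, -0.0]
force: [3.3, -0.2, 0.3]
grip_width: 0.242
grip_force: 49.3
```

Request:
servo_tool([
  [1, [-0.0003, 0, 0.0015], [0, 0, 0]],
  [1, [0, 0, 0.0015], [0, 0, 0]],
  [1, [0, 0, 0.0015], [0, 0, 0]],
  [1, [0, 0, 0.001], [0, 0, 0]],
  [1, [0, 0, 0], [0, 0, 0]],
])

```text
time_s: 13.28
eef_pos: [565.8, -50.8, 86.8]
ee_rot: [-0.0, -0.031, 1.0, 0.0]
force: [2.8, -1.0, -1.0]
grip_width: 0.243
grip_force: 49.3
```

Request:
servo_tool([
  [1, [0, 0, 0.0015], [0, 0, 0]],
  [1, [0, 0, 0.001], [0, 0, 0]],
  [1, [0, 0, 0.001], [0, 0, 0]],
  [1, [0, 0, 0], [0, 0, 0]],
])

```text
time_s: 13.62
eef_pos: [565.9, -50.8, 83.4]
ee_rot: [-0.0, -0.031, 1.0, -0.0]
force: [3.0, -1.7, 0.6]
grip_width: 0.245
grip_force: 49.3
```

Request:
servo_tool([
  [1, [0, 0, 0.001], [0, 0, 0]],
  [1, [0, 0, 0.001], [0, 0, 0]],
  [1, [0, 0, 0.001], [0, 0, 0]],
  [1, [0, 0, 0], [0, 0, 0]],
])

```text
time_s: 13.95
eef_pos: [565.9, -50.8, 80.5]
ee_rot: [-0.0, -0.031, 1.0, -0.0]
force: [3.0, -1.0, 0.2]
grip_width: 0.24
grip_force: 49.3
```

Request:
servo_tool([
  [1, [0, 0, 0.001], [0, 0, 0]],
  [1, [0, 0, 0.001], [0, 0, 0]],
  [1, [0, 0, 0], [0, 0, 0]],
])

```text
time_s: 14.2
eef_pos: [565.9, -50.8, 78.5]
ee_rot: [-0.0, -0.031, 1.0, -0.0]
force: [4.6, -1.3, 0.7]
grip_width: 0.244
grip_force: 49.3
```

```bash
python3 - <<'E'
from h import *
c=cam('wrist');s=cam('scene')
cv2.imwrite('pics/w5.png',cv2.cvtColor(np.hstack([c['im'][130:330,160:360],cv2.resize(s['im'][90:190,80:240],(480,200*480//320))[:200]]) if 0 else c['im'][130:330,130:390],cv2.COLOR_RGB2BGR))
P=cloud(c).reshape(-1,3);Q=P[(abs(P[:,0]-566)<9)&(abs(P[:,1]+51)<9)&(P[:,2]>60)]
print(np.percentile(Q[:,2],[50,75,90,97]),c['s']['force'],c['s']['eef_pos'])
E
```

```text
[108.50659392 109.03740213 109.41595215 109.93716058] [ 4.6471352  -1.33966306  0.71363665] [565.87651983 -50.80885946  78.49611256]
```

View pics/w5.png

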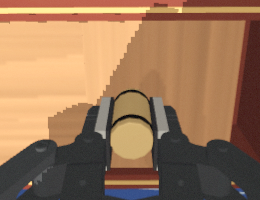

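The view shows the head close over the lid at (130,120 in the crop), its top at about 109 mm, so about 3 mm remain.

Request:
servo_tool([
  [1, [-0.0003, 0, 0.001], [0, 0, 0]],
  [1, [0, 0, 0.001], [0, 0, 0]],
  [1, [0, 0, 0.0005], [0, 0, 0]],
  [1, [0, 0, 0], [0, 0, 0]],
])

```text
time_s: 14.63
eef_pos: [566.1, -50.8, 76.0]
ee_rot: [-0.0, -0.031, 1.0, -0.0]
force: [3.0, -1.5, 0.5]
grip_width: 0.245
grip_force: 49.3
```

Request:
servo_tool([
  [1, [0, 0, 0.0005], [0, 0, 0]],
  [1, [0, 0, 0.0005], [0, 0, 0]],
  [1, [0, 0, 0], [0, 0, 0]],
])

```text
time_s: 14.88
eef_pos: [566.2, -50.8, 75.1]
ee_rot: [-0.0, -0.031, 1.0, -0.0]
force: [2.8, -1.9, 1.9]
grip_width: 0.239
grip_force: 49.3
```

Request:
servo_tool([
  [1, [0, 0, 0.0005], [0, 0, 0]],
  [1, [0, 0, 0], [0, 0, 0]],
])

```text
time_s: 15.05
eef_pos: [566.2, -50.8, 75.0]
ee_rot: [0.0, -0.031, 1.0, -0.0]
force: [1.9, -1.6, 3.8]
grip_width: 0.239
grip_force: 49.6
```

Request:
servo_tool([
  [1, [0, 0, 0.0005], [0, 0, 0]],
  [1, [0, 0, 0], [0, 0, 0]],
])

```text
time_s: 15.22
eef_pos: [566.3, -50.8, 74.9]
ee_rot: [0.0, -0.031, 1.0, -0.0]
force: [1.1, -1.9, 8.3]
grip_width: 0.24
grip_force: 50.0
```

Request:
servo_tool([
  [0.3, [0, 0, 0], [0, 0, 0]],
  [0, [0, 0, 0], [0, 0, 0]],
  [0, [0, 0, 0], [0, 0, 0]],
  [0, [0, 0, 0], [0, 0, 0]],
  [0, [0, 0, -0.01], [0, 0, 0]],
  [0, [0, 0, -0.02], [0, 0, 0]],
  [0, [0, 0, -0.03], [0, 0, 0]],
  [0, [0, 0, -0.03], [0, 0, 0]],
  [0, [0.03, 0, -0.02], [0, 0, 0]],
  [0, [0, 0, 0], [0, 0, 0]],
])

```text
time_s: 16.05
eef_pos: [535.2, -52.8, 189.1]
ee_rot: [0.003, -0.031, 1.0, -0.001]
force: [-0.3, -0.9, 0.6]
grip_width: 0.499
grip_force: 0.0
```

```bash
python3 - <<'E'
from h import *
a=cam('top');P=cloud(a)
Q=P.reshape(-1,3);Q=Q[(abs(Q[:,0]-566)<18)&(abs(Q[:,1]+51)<18)&(Q[:,2]>85)]
w=cam('wrist');S=cloud(w).reshape(-1,3);S=S[(abs(S[:,0]-566)<18)&(abs(S[:,1]+51)<18)&(S[:,2]>95)&(S[:,2]<115)]
for q in(Q,S):print(len(q),(q.min(0)+q.max(0))/2,np.percentile(q[:,2],[50,90]) if len(q) else 0)
save(w,'w6')
print(sense()['eef_pos'])
E
```

```text
985 [564.46044152 -51.01889958 285.73132524] [477.21060873 483.18618193]
477 [565.77058101 -50.84088096 100.90832442] [105.08290976 106.04981547]
[536.14619066 -52.60889091 185.47819926]
```

View pics/w6.png

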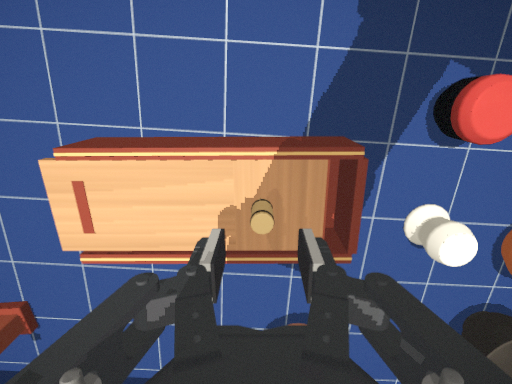

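The view shows the pin standing upright at (262,216) with its head on the lid. Its top is at about 105–106 mm, as it should be when home, and the gripper is clear.

```bash
python3 -c "
from rig import *
print(finish_job())"
```

```text
the job is handed in; nothing more can be done
None
```

The pin is home in the lid and block, upright, with its head on the lid, and released. The job was handed in at about 16 s, with no bystander touched and peak measured wrist force under 11 N; no verdict came back.

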